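Index the specimen carousel and set its brake

ROBOT

A 6-joint arm with a two-finger parallel gripper is mounted at the origin on a cart in front of the work surface, level with it; the furniture and walls round the work are solid. World frame = base frame: x ahead of the robot, y to its left, z up, the work surface at z = 0. Lengths are in mm, angles in rad, forces in N, time in s.
With the tool pointing down it reaches from about 275 to 1000 mm from the base axis. Payload 8.4 kg.
Tool frame: the origin (TCP) lies at the very end of the fingers, on their centre line; the grasp point (between the pads) lies 19 mm behind it; z points along the fingers, y is the line along which they close (so a half turn about z gives the same grasp; the last joint's range is limited). The gripper opens to 85 mm and grips with 20 to 120 N. Pads are 22 mm wide; open, the fingers measure 114 mm over their backs; the gripper's body (76 mm by 85 mm) begins 54 mm behind the grasp point. The pads swing forward as they close: fully open they stand 13 mm farther back than shut.
Start: joints at [-1.277, 0.353, 1.633, -0, 1.155, -0.002], TCP at [182.189, -597.859, 231.281] pointing down, gripper open.
Joint ranges: [-2.63, 2.63], [-0.92, 2.1], [0.06, 2.66], [-1.3, 4.44], [0, 2.69], [-3.02, 3.02]. Speed limits (rad/s): [2.22, 2.22, 2.79, 3.14, 3.14, 3.14].

INTERFACE

Orientations are given as [roll, pitch, yaw] about the fixed x, y, z axes, in that order (R = Rz(yaw) Ry(pitch) Rx(roll)).
In Python, from rig import r, vision gives the robot as it stands. The module is installed in compiled form; this text tells all that it offers.
- The arm moves only by the tool play_rows, never from a script. Its argument "steps" is a list of rows, each an object with "delta_pos": the shift along the tool's x, y, z in cm, a list of three; "yaw": the turn about the tool's z in rad; "jaw": the opening in per cent of the stroke, from 0 (shut) to 100 (fully open). A call has exactly 8 rows; each row is the pose to reach, as a shift and turn from the pose commanded when the call began, along the tool's axes at that moment; what a row does not reach only later rows make up. A row lasts 1/10 s, in which the tool goes at most 50 mm and 8.59 degrees, less where a joint would pass 70% of its speed; a pose out of reach is approached as far as the arm can. A call with a gripper value outside its range is refused whole. The fingers move at their own pace and stop on an object; "grip_force" is the grip in N (left out, the last holds). Time passes only in rows, so rows that repeat a pose let the fingers close, or fill a call up. It gives the time, the measured TCP pose, the force, the opening and the grip force at its end, in the units of the state.
- r.sense(): the state, without advancing time (a new reading comes with each control period).
- vision.grab_frame(name): name is "scene" or "top"; returns (picture, depth): 480x640x3 uint8, red, green, blue; 480x640 float32, mm along the optical axis (not along the pixel's ray), 0 where there is no reading.
- vision.calibration(name): a dict with "mtx" (3x3 intrinsics, pixels), "extrinsics" (4x4, takes a point from camera to world coordinates). Camera axes: x right, y down, z forward; pixel columns grow to the right and rows downward; lengths in mm; the calibration is good to about 2 mm. A picture is of the moment at which its call begins. calibration takes no time and is no camera call.
- r.sign_off(): hands the job in; it is judged then, once.
Trained networks look in the newest picture that a camera, given by its name, has taken for a name from the list of things; names that differ only in an ending like _2 or _b are one class to them, and where a whole thing is asked for, a point or a joint stands for the part that bears it (a point fixed in the world has none). Each returns a list of dicts, best first, with "conf" (0 to 1); they miss things now and then, are a little off and sometimes report something else, mostly with a low value. They report only what shows in the picture. A call takes as long as a camera call.
- vision.cut_out(camera, thing): "region" (480x640 bool, what is visible of it) and "uv" ([column, row] in pixels, amid what is visible of it).
- vision.landmark_of(camera, thing): "uv" ([column, row] in pixels: a listed point, or the origin of a listed thing).
The state is a dict: "clock": time; "qpos": joint angles; "qvel": joint speeds; "joint_efforts": joint torques, N m; "eef_pos": TCP position; "tcp_rot": TCP orientation; "contact_force": force on the tool from outside, world axes, zero at the start; "wrist_torque": the same for the moment, N m; "opening": opening from 0.0 (shut) to 1.0 (fully open); "grasp_force": force on a finger pad.
Only numpy, scipy, OpenCV 4.12 (cv2) and the standard library are available. Lean on these libraries where they do the work, as an engineer would, in place of code of your own. Each camera call takes 0.05 s, during which the arm holds its last target. There are 200 camera calls.

TASK

With a fingertip, push on the bare spokes of the four-spoke specimen carousel to turn it until the tray with the red test bar stands in front of the yellow pointer, and let it rest there. Only then push the brake lever beside it counter-clockwise, right over to its stop, with the red bar still at the pointer. Grip nothing, do not touch the test bars on the trays, and leave the gauge, vial, cup and bottle standing around where they are.

Things in the scene. Friction and masses are not known exactly. Their poses are not given: they have to be found in the camera images.
- carousel_base: Grey fixed stand of the carousel. Origin on the bench top on the vertical axis of the wheel; z up; its own -x axis points from the wheel's axis to the yellow pointer. Foot: disc of 150 mm diameter, 12 mm high, with 10 mm high bars to the brake and to the pointer post (16 x 30 mm, 80 mm tall, pointer on top, 200 mm from the axis).
- pointer_tip (a point): Tip of the yellow conical pointer, 166 mm from the wheel's axis, 88 mm above the bench, pointing at the axis.
- carousel (a joint): Angle of the carousel wheel, rad, growing counter-clockwise from above. At 0 (and 2 pi) the red bar's tray is exactly at the pointer. It starts between 0.9 and 5.4, turns freely both ways, without detents, and friction (about 0.12 N m) keeps it where it is left. The red bar's spoke is at angle pi + joint value in the stand's frame; the other spokes follow every 90 degrees.
- hub_top (a point): Top of the wheel's hub (52 mm diameter) on its axis, 90 mm above the bench. Four bare aluminium spokes, 14 mm wide, from 55 to 75 mm above the bench, bare from 26 to 104 mm from the axis; open space between them (stand below, 16 mm at most). On each spoke's end a black tray, 132 mm across the spoke x 41 mm, centred 125 mm from the axis, rim 83 mm above the bench, test bars' tops at about 91 mm.
- red_mark (a point): Point on the wheel at the middle of the outer edge of the red bar's tray, 145 mm from the axis, 76 mm above the bench. It lies on the line from the axis to the pointer when the wheel is set.
- red_bar: The red test bar (dog-bone strip, 30 x 122 x 9 mm) fixed in its tray on the wheel; origin at the middle of its underside, 125 mm from the axis. Not to be touched.
- white_bar_a: White test bar (31 x 120 x 11 mm) fixed in the next tray, 90 degrees counter-clockwise from the red one; origin at the middle of its underside. Not to be touched.
- white_bar_b: White test bar (34 x 119 x 12 mm) in the tray opposite the red one. Not to be touched.
- white_bar_c: Cream-white test bar (35 x 124 x 13 mm) in the tray 90 degrees clockwise from the red one. Not to be touched.
- brake (a joint): Angle of the brake lever, rad, counter-clockwise from above: 0 is fully off (starts at 0 to 0.2), 1.2 is fully on, against its stop. It stays where it is left (friction about 0.1 N m). At 0 the lever points 1.66 rad counter-clockwise from the stand's +x axis; the angle from that axis is 1.66 + joint value. In this model the brake adds no drag to the wheel.
- brake_pivot (a point): Pivot axis of the brake lever on a blue column of 42 mm diameter, at (30, 205) mm in the stand's frame, 66 mm above the bench (mid-height of the lever).
- brake_knob (a point): Centre of the black ball (26 mm) on the end of the steel brake lever, 98 mm from the pivot, 66 mm above the bench. The lever is a flat bar 13 mm wide, from 59 to 73 mm above the bench, with free space under it. Pushing its side takes 1 to 2 N.
- gauge: Loose dial thickness gauge, 68 x 113 x 18 mm, lying on the bench; origin at the middle of its underside. Leave alone.
- vial: Loose small clear vial with a green band and white cap, 46 mm diameter, 71 mm tall; origin at the middle of its underside. Leave alone.
- cup: Loose white open cup, 70 mm diameter, 41 mm tall; origin at the middle of its underside. Leave alone.
- bottle: Loose white square plastic bottle, 65 x 78 mm, 177 mm tall; origin at the middle of its underside. Leave alone.

How it is judged:
By the outcome, as a careful person would: the job done as asked, in the order asked, and still so for the second after the job is handed in, with the robot touching nothing.
It also fails if it takes over 67 s, if anything falls off the work surface, if the arm or the gripper's body presses on something with over 40 N, if the wrist force passes 120 N, or if a joint passes its speed limit or range.

## Working session

There is one attempt and no reset: what is moved stays moved. The work goes in short steps, Python scripts to look and compute and a tool call to move; the robot and the scene stay as the last step left them, time stands still between calls to the robot, and variables do not carry over. Pictures are saved under pics/ and viewed, at most 10 in all, crops included, and the job is handed in when it is done.

Besides the shell and the picture viewer there is one more tool, called after "Call:" as name([rows], argument=value, ...), one row to a line, values as JSON. play_rows: Moves the arm, as the interface text tells. Its arguments: {"type":"object","properties":{"steps":{"type":"array"},"grip_force":{"type":"number"}},"required":["steps"]}

```bash
mkdir -p pics
cat > h.py <<'E'
import numpy as np, cv2
from rig import r, vision
def cal(n):
    c=vision.calibration(n); return np.array(c["mtx"]),np.array(c["extrinsics"])
def ray(n,uv,z):
    K,T=cal(n); d=T[:3,:3]@np.linalg.inv(K)@np.array([uv[0],uv[1],1.]); o=T[:3,3]
    return o+d*(z-o[2])/d[2]
def proj(n,p):
    K,T=cal(n); q=np.linalg.inv(T)@np.append(p,1.); q=K@q[:3]; return q[:2]/q[2]
def save(n,f):
    im,d=vision.grab_frame(n); cv2.imwrite("pics/"+f,im[:,:,::-1]); return im,d
E
python3 - <<'E'
from h import *
for n in("scene","top"):
    im,d=save(n,n+"1.png"); print(n,cal(n)[1].round(2).tolist())
    for t,z in dict(carousel_base=0,pointer_tip=88,hub_top=90,red_mark=76,brake_pivot=66,brake_knob=66,red_bar=79,white_bar_a=79,gauge=0,vial=0,cup=0,bottle=0).items():
        for o in vision.landmark_of(n,t)[:3]: print(t,round(o["conf"],2),np.round(o["uv"]),ray(n,o["uv"],z).round(0)[:2])
print(r.sense())
E
```

```text
scene [[-0.56, 0.69, -0.46, 1084.53], [0.83, 0.47, -0.32, 487.32], [-0.0, -0.56, -0.83, 1024.84], [0.0, 0.0, 0.0, 1.0]]
carousel_base 0.76 [300. 242.] [561.  50.]
carousel_base 0.67 [300. 186.] [401. -70.]
pointer_tip 0.7 [340. 182.] [386.  61.]
hub_top 0.92 [303. 224.] [557.  60.]
red_mark 0.72 [245. 233.] [656. -51.]
brake_pivot 0.65 [354. 281.] [613. 249.]
brake_knob 0.7 [394. 291.] [582. 343.]
red_bar 0.65 [249. 229.] [642. -49.]
white_bar_a 0.95 [348. 224.] [485. 152.]
white_bar_a 0.84 [303. 270.] [663. 135.]
white_bar_a 0.72 [298. 188.] [460. -27.]
gauge 0.74 [192. 206.] [ 634. -283.]
vial 0.76 [257. 313.] [789.  84.]
cup 0.81 [255. 163.] [ 402. -238.]
cup 0.36 [395. 292.] [547. 334.]
bottle 0.78 [452. 334.] [569. 503.]
bottle 0.21 [257. 160.] [ 389. -240.]
top [[-0.02, -0.98, 0.17, 284.98], [-1.0, 0.03, 0.0, 90.88], [-0.01, -0.17, -0.99, 1679.81], [0.0, 0.0, 0.0, 1.0]]
carousel_base 0.93 [339. 245.] [564.  54.]
pointer_tip 0.74 [340. 304.] [393.  59.]
hub_top 0.3 [448. 302.] [ 389. -223.]
red_mark 0.58 [386. 209.] [647. -74.]
brake_pivot 0.62 [266. 226.] [609. 252.]
brake_pivo
[... 402 characters left out ...]
 503.]
{'clock': 1.3, 'qpos': array([-1.27740541e+00,  3.52988284e-01,  1.63341084e+00,  2.30863773e-06,
        1.15518996e+00, -2.39148442e-03]), 'qvel': array([ 0.00146126,  0.00194429, -0.00109939,  0.00114081,  0.00061566,
       -0.0007612 ]), 'joint_efforts': array([-1.35749560e-03, -6.05174017e+01, -3.42433012e+01, -1.36085791e-04,
        1.13782917e-03, -2.14742937e-05]), 'eef_pos': array([ 182.1860176 , -597.85724027,  231.28364249]), 'tcp_rot': array([ 3.14158908e+00, -2.10356496e-06,  2.95781468e-01]), 'contact_force': array([-0.30884363, -0.35862766, -1.01906887]), 'wrist_torque': array([ 0.02718807, -0.00251277,  0.0038217 ]), 'grasp_force': 0.0, 'opening': 0.9992853352359391}
```

View pics/top1.png

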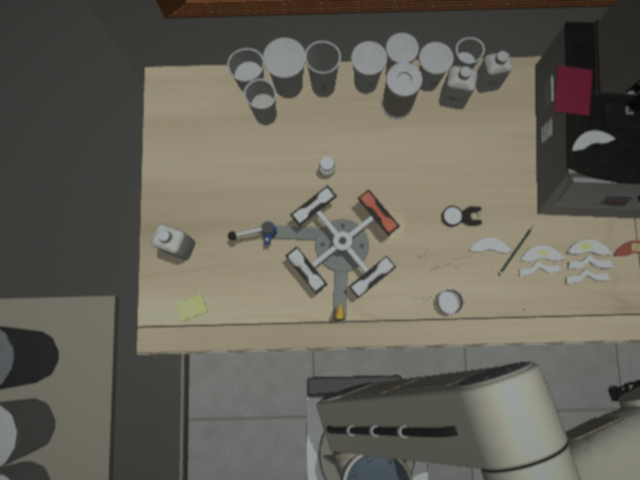

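View pics/scene1.png

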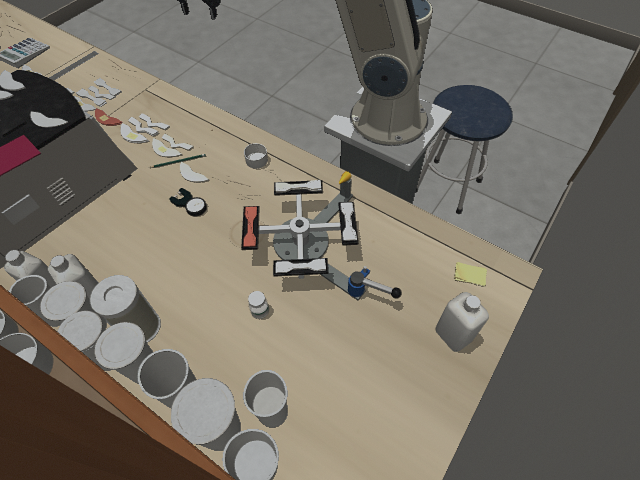

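The top view shows the hub at about (341,240), the red tray at (379,212), the pointer at (340,310) and the knob at (232,236). The scene view shows red at (250,228) and the pointer at (345,180). So red needs about 130° clockwise. I'll refine the geometry with depth.

```bash
cat >> h.py <<'E'
from scipy.optimize import least_squares
def cloud(n,d):
    K,T=cal(n); v,u=np.mgrid[:480,:640]; p=np.stack([(u-K[0,2])*d/K[0,0],(v-K[1,2])*d/K[1,1],d],-1)
    return p@T[:3,:3].T+T[:3,3]
def measure(ax=(562,53),verbose=1):
    """Colour/depth measurement of red tray, pointer, column, knob, lever from both cameras."""
    for n in("scene","top"):
        im,d=vision.grab_frame(n); P=cloud(n,d); ok=d>0
        hsv=cv2.cvtColor(im,cv2.COLOR_RGB2HSV).astype(int); H,S,V=hsv[...,0],hsv[...,1],hsv[...,2]
        R=np.hypot(P[...,0]-ax[0],P[...,1]-ax[1]); z=P[...,2]
        def rep(name,m):
            if m.sum()>3: print(n,name,m.sum(),P[m].mean(0).round(1),"min",P[m].min(0).round(0),"max",P[m].max(0).round(0))
        rep("red",ok&(R<180)&(S>130)&((H<8)|(H>172))&(z>70)&(z<105))
        rep("yellow",ok&(R<230)&(S>150)&(H>18)&(H<32)&(z>60)&(z<110))
        rep("blue",ok&(R<330)&(S>100)&(H>100)&(H<125)&(z>20)&(z<110))
        m=ok&(R>225)&(R<380)&(P[...,1]>200)&(z>50)&(z<90)&(S<90)
        rep("lever",m); 
        m2=ok&(R<26)&(z>84)&(z<96); rep("hub",m2)
        w=ok&(R<170)&(z>70)&(z<100)&(R>85); 
        # wheel: 4-fold phase of the tray points
        t=np.arctan2(P[w][:,1]-ax[1],P[w][:,0]-ax[0]); ph=np.angle(np.mean(np.exp(4j*t)))/4
        rep("wheel",w); print(n,"phase mod 90deg",ph)
    return
E
python3 - <<'E'
from h import *
measure()
for n in("scene","top"):
    for t in("carousel_base","brake_knob","brake","carousel"):
        for o in vision.cut_out(n,t)[:1]:
            m=o["region"]; d=vision.grab_frame(n)[1]; P=cloud(n,d)[m&(d>0)]; print(n,t,m.sum(),P.mean(0).round(),P.min(0).round(),P.max(0).round())
            if t=="brake":
                Q=P[(P[:,2]>55)&(P[:,2]<85)]; c=Q[:,:2].mean(0); u=np.linalg.svd(Q[:,:2]-c)[2][0]; print("  lever",len(Q),c,np.arctan2(u[1],u[0]),(Q[:,:2]-c)@u@np.eye(1)[0] if 0 else [((Q[:,:2]-c)@u).min(),((Q[:,:2]-c)@u).max()])
E
python3 -c "
import cv2
a=cv2.imread('pics/scene1.png')[150:330,220:420];cv2.imwrite('pics/c1.png',cv2.resize(a,None,fx=3.3,fy=3.3,interpolation=2))"
```

```text
scene red 301 [637.2 -48.5  86.6] min [ 581. -100.   80.] max [692.  -5.  93.]
scene yellow 87 [369.7  64.8  96.1] min [350.  53.  86.] max [393.  74. 104.]
scene blue 198 [609.5 246.8  48.3] min [446. -77.  20.] max [695. 273.  85.]
scene lever 272 [592.8 321.1  73.3] min [576. 275.  61.] max [607. 360.  83.]
scene hub 112 [561.   49.9  87.3] min [537.  29.  84.] max [586.  76.  95.]
scene wheel 3100 [571.   56.6  84.8] min [ 393. -103.   70.] max [715. 204.  96.]
scene phase mod 90deg 0.6472661888473198
top yellow 59 [369.1  61.5  96.7] min [358.  54.  86.] max [390.  70. 105.]
top blue 49 [585.5 245.9  53.9] min [565. 232.  42.] max [609. 259.  67.]
top lever 187 [592.3 318.8  71.8] min [576. 275.  56.] max [608. 357.  84.]
top hub 76 [564.1  48.6  87.8] min [542.  30.  84.] max [588.  70.  95.]
top wheel 3094 [561.5  46.9  82.6] min [ 392. -106.   70.] max [718. 202. 100.]
top phase mod 90deg 0.6552790632865705
scene carousel_base 7320 [556.  87.  58.] [ 107. -158. -207.] [714. 360. 104.]
scene brake_knob 504 [596. 294.  68.] [541. 237.  -2.] [622. 360.  82.]
scene brake 466 [598. 294.  73.] [543. 235.  -1.] [622. 361.  84.]
  lever 458 [598.47999015 293.61162376] 1.7693012251147195 [np.float64(-58.65749911186153), np.float64(68.3905696277397)]
scene carousel 4027 [569.  55.  81.] [ 400. -102.   -3.] [713. 203.  97.]
top carousel_base 7313 [555.  75.  52.] [ 354. -105.  -11.] [718. 371. 104.]
top brake_knob 338 [598. 290.  71.] [575. 233.  -7.] [625. 357.  86.]
top brake 372 [600. 292.  66.] [576. 234. -10.] [642. 371.  82.]
  lever 340 [598.44550574 288.64854454] -1.3648674569985655 [np.float64(-69.49409837399699), np.float64(56.21448750740493)]
top carousel 3795 [562.  48.  81.] [ 412. -104.   -8.] [715. 197.  99.]
```

View pics/c1.png

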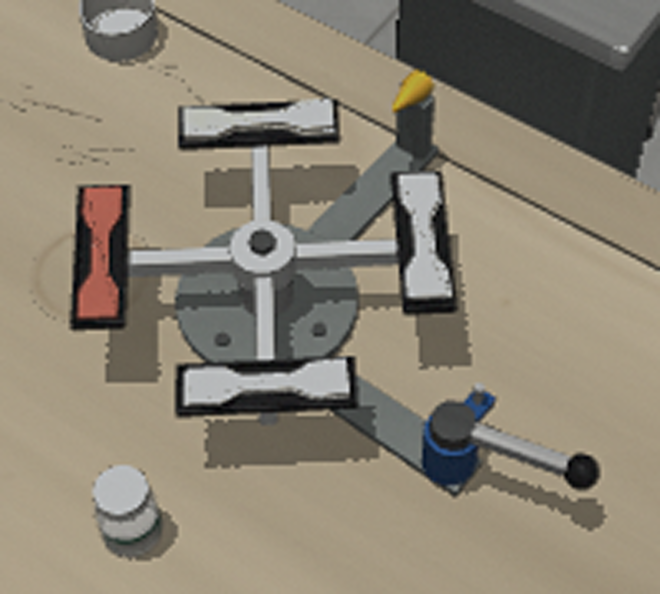

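The crop shows red at left, the pointer at the upper right of the wheel, and the lever pointing away with its blue stop lug on the near side. Moving in with the fingers shut.

Call:
play_rows([
  {"delta_pos":[3.5,-3.45,0],"yaw":0.04,"jaw":0},
  {"delta_pos":[7,-6.9,0],"yaw":0.08,"jaw":0},
  {"delta_pos":[10.5,-10.35,0],"yaw":0.12,"jaw":0},
  {"delta_pos":[14,-13.8,0],"yaw":0.16,"jaw":0},
  {"delta_pos":[17.5,-17.25,0],"yaw":0.2,"jaw":0},
  {"delta_pos":[21,-20.7,0],"yaw":0.24,"jaw":0},
  {"delta_pos":[24.5,-24.15,0],"yaw":0.28,"jaw":0},
  {"delta_pos":[28,-27.6,0],"yaw":0.296,"jaw":0},
])

```text
clock: 3.0
eef_pos: [370.2, -250.5, 231.6]
tcp_rot: [3.141, -0.001, -0.002]
contact_force: [1.6, -0.0, -0.1]
opening: 0.001
grasp_force: 0.0
```

Call:
play_rows([
  {"delta_pos":[2.4,-4.3,0],"yaw":0,"jaw":0},
  {"delta_pos":[4.8,-8.6,0],"yaw":0,"jaw":0},
  {"delta_pos":[7.2,-12.9,0],"yaw":0,"jaw":0},
  {"delta_pos":[9.6,-17.2,0],"yaw":0,"jaw":0},
  {"delta_pos":[12,-21.5,0],"yaw":0,"jaw":0},
  {"delta_pos":[14.4,-25.8,0],"yaw":0,"jaw":0},
  {"delta_pos":[16.8,-30.1,0],"yaw":0,"jaw":0},
  {"delta_pos":[19.2,-34.4,0],"yaw":0,"jaw":0},
])

```text
clock: 3.8
eef_pos: [562.4, 93.9, 231.5]
tcp_rot: [3.142, -0.001, 0.0]
contact_force: [0.7, -1.1, -0.1]
opening: 0.002
grasp_force: 0.0
```

Call:
play_rows([
  {"delta_pos":[0.8,-2.4,0],"yaw":0,"jaw":0},
  {"delta_pos":[0.8,-2.4,2],"yaw":0,"jaw":0},
  {"delta_pos":[0.8,-2.4,4],"yaw":0,"jaw":0},
  {"delta_pos":[0.8,-2.4,6],"yaw":0,"jaw":0},
  {"delta_pos":[0.8,-2.4,8],"yaw":0,"jaw":0},
  {"delta_pos":[0.8,-2.4,10],"yaw":0,"jaw":0},
  {"delta_pos":[0.8,-2.4,11],"yaw":0,"jaw":0},
  {"delta_pos":[0.8,-2.4,11],"yaw":0,"jaw":0},
])

```text
clock: 4.6
eef_pos: [568.8, 115.5, 120.1]
tcp_rot: [3.141, 0.002, -0.0]
contact_force: [0.1, 0.6, -0.2]
opening: 0.0
grasp_force: 0.0
```

Run:
```python
from h import *
im,d=vision.grab_frame("scene"); a=im[120:330,200:430,::-1]; cv2.imwrite("pics/c2.png",cv2.resize(a,None,fx=2.6,fy=2.6))
```

```text
(no output)
```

View pics/c2.png

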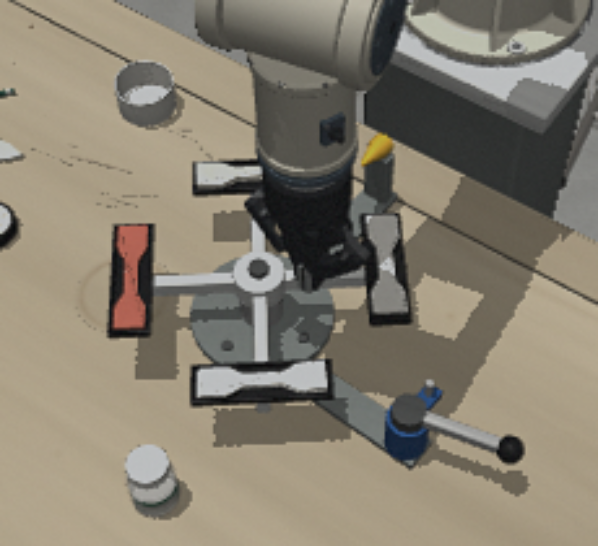

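Call:
play_rows([
  {"delta_pos":[0,0,1.5],"yaw":0,"jaw":0},
  {"delta_pos":[0,0,3],"yaw":0,"jaw":0},
  {"delta_pos":[0,0,4.5],"yaw":0,"jaw":0},
  {"delta_pos":[0,0,5.9],"yaw":0,"jaw":0},
  {"delta_pos":[0,0,5.9],"yaw":0,"jaw":0},
  {"delta_pos":[0.6,0,5.9],"yaw":0,"jaw":0},
  {"delta_pos":[1.2,0,5.9],"yaw":0,"jaw":0},
  {"delta_pos":[1.7,0.06,5.9],"yaw":0,"jaw":0},
])

```text
clock: 5.45
eef_pos: [588.1, 115.3, 63.0]
tcp_rot: [-3.141, -0.002, -0.0]
contact_force: [0.4, 0.9, 0.2]
opening: 0.004
grasp_force: 0.0
```

Call:
play_rows([
  {"delta_pos":[0.6,0.28,0.1],"yaw":0,"jaw":0},
  {"delta_pos":[1.2,0.62,0.1],"yaw":0,"jaw":0},
  {"delta_pos":[1.75,1.0,0.1],"yaw":0,"jaw":0},
  {"delta_pos":[2.25,1.45,0.1],"yaw":0,"jaw":0},
  {"delta_pos":[2.7,1.95,0.1],"yaw":0,"jaw":0},
  {"delta_pos":[3.1,2.5,0.1],"yaw":0,"jaw":0},
  {"delta_pos":[3.45,3.1,0.1],"yaw":0,"jaw":0},
  {"delta_pos":[3.75,3.7,0.1],"yaw":0,"jaw":0},
])

```text
clock: 6.25
eef_pos: [624.4, 77.6, 61.3]
tcp_rot: [-3.142, -0.0, -0.0]
contact_force: [-1.3, 1.9, -0.2]
opening: -0.001
grasp_force: 1.0
```

Call:
play_rows([
  {"delta_pos":[0.25,0.6,0],"yaw":0,"jaw":0},
  {"delta_pos":[0.4,1.25,0],"yaw":0,"jaw":0},
  {"delta_pos":[0.5,1.9,0],"yaw":0,"jaw":0},
  {"delta_pos":[0.55,2.6,0],"yaw":0,"jaw":0},
  {"delta_pos":[0.5,3.3,0],"yaw":0,"jaw":0},
  {"delta_pos":[0.4,3.95,0],"yaw":0,"jaw":0},
  {"delta_pos":[0.25,4.6,0],"yaw":0,"jaw":0},
  {"delta_pos":[0,5.25,0],"yaw":0,"jaw":0},
])

```text
clock: 7.05
eef_pos: [624.3, 25.1, 61.4]
tcp_rot: [-3.142, -0.001, -0.0]
contact_force: [0.0, 3.1, 0.3]
opening: -0.001
grasp_force: 1.0
```

Call:
play_rows([
  {"delta_pos":[-0.25,0.55,0],"yaw":0,"jaw":0},
  {"delta_pos":[-0.6,1.15,0],"yaw":0,"jaw":0},
  {"delta_pos":[-1.0,1.7,0],"yaw":0,"jaw":0},
  {"delta_pos":[-1.5,2.2,0],"yaw":0,"jaw":0},
  {"delta_pos":[-2.0,2.65,0],"yaw":0,"jaw":0},
  {"delta_pos":[-2.4,2.9,0],"yaw":0,"jaw":0},
  {"delta_pos":[-2.7,3.15,0],"yaw":0,"jaw":0},
  {"delta_pos":[-2.7,3.15,0],"yaw":0,"jaw":0},
])

```text
clock: 7.85
eef_pos: [596.4, -6.3, 61.2]
tcp_rot: [3.141, 0.001, -0.0]
contact_force: [-0.1, -0.1, -0.6]
opening: 0.004
grasp_force: 0.0
```

Run:
```python
from h import *
measure((562,51))
for n in("scene","top"):
    for t,z in dict(red_mark=76,red_bar=79,pointer_tip=88,hub_top=90,carousel_base=0).items():
        for o in vision.landmark_of(n,t)[:1]: print(n,t,round(o["conf"],2),np.round(o["uv"]),ray(n,o["uv"],z).round(0)[:2])
im,d=vision.grab_frame("scene"); a=im[120:330,200:430,::-1]; cv2.imwrite("pics/c3.png",cv2.resize(a,None,fx=2.6,fy=2.6))
```

```text
scene red 185 [442.1   9.2  86.9] min [410. -45.  80.] max [467.  79.  92.]
scene yellow 84 [370.   65.1  96.6] min [351.  53.  88.] max [391.  74. 105.]
scene blue 199 [606.1 251.8  47.7] min [417. -14.  20.] max [626. 273.  86.]
scene lever 277 [593.1 319.4  73.1] min [575. 271.  61.] max [607. 360.  82.]
scene hub 114 [562.6  50.4  87.4] min [538.  28.  84.] max [585.  74.  95.]
scene wheel 2785 [572.4  71.5  85. ] min [405. -95.  70.] max [717. 205.  98.]
scene phase mod 90deg 0.2893652393648869
top blue 48 [585.4 246.2  52.6] min [565. 232.  29.] max [610. 262.  66.]
top lever 188 [592.2 318.6  72.1] min [576. 274.  60.] max [608. 355.  83.]
top hub 53 [561.9  54.8  87.4] min [541.  45.  84.] max [585.  73.  92.]
top wheel 1580 [569.  123.1  82.9] min [392. -86.  70.] max [711. 203. 100.]
top phase mod 90deg 0.23041441824070377
scene red_mark 0.66 [320. 188.] [427.  23.]
scene red_bar 0.65 [316. 194.] [450.  26.]
scene pointer_tip 0.86 [340. 184.] [393.  64.]
scene hub_top 0.61 [304. 223.] [554.  60.]
scene carousel_base 0.91 [299. 241.] [560.  44.]
top red_mark 0.95 [356. 295.] [416.  16.]
top red_bar 0.44 [354. 285.] [441.  19.]
top pointer_tip 0.79 [338. 302.] [399.  65.]
top hub_top 0.67 [342. 240.] [564.  49.]
top carousel_base 0.6 [341. 244.] [566.  48.]
```

View pics/c3.png

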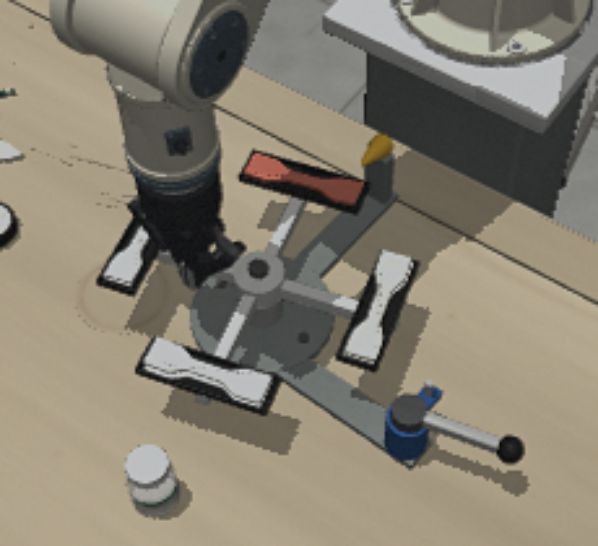

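The scene view shows red just short of the pointer, with about 0.28 rad left. Next is a slower push of 0.22 rad.

Call:
play_rows([
  {"delta_pos":[-0.25,0.13,0],"yaw":0,"jaw":0},
  {"delta_pos":[-0.5,0.26,0],"yaw":0,"jaw":0},
  {"delta_pos":[-0.75,0.38,0],"yaw":0,"jaw":0},
  {"delta_pos":[-0.95,0.48,0],"yaw":0,"jaw":0},
  {"delta_pos":[-1.1,0.54,0],"yaw":0,"jaw":0},
  {"delta_pos":[-1.2,0.58,0],"yaw":0,"jaw":0},
  {"delta_pos":[-1.25,0.6,0],"yaw":0,"jaw":0},
  {"delta_pos":[-1.25,0.6,0],"yaw":0,"jaw":0},
])

```text
clock: 9.3
eef_pos: [584.6, -11.9, 61.3]
tcp_rot: [3.142, 0.0, -0.0]
contact_force: [1.5, 0.5, 1.1]
opening: -0.001
grasp_force: 0.5
```

```bash
cat >> h.py <<'E'
def wheel():
    """Joint estimate: angle of red mark minus angle of pointer about the axis, per camera."""
    C=np.array([562.3,51.5])
    for n in("scene","top"):
        im,d=vision.grab_frame(n); g={}
        for t,z in dict(red_mark=76,red_bar=79,pointer_tip=88).items():
            o=vision.landmark_of(n,t)
            if o: p=ray(n,o[0]["uv"],z)[:2]-C; g[t]=np.arctan2(-p[1],-p[0]); print(n,t,round(o[0]["conf"],2),(p+C).round(1),g[t].round(3))
        # colour masks: red pixels on the plane of the bar's top (91), yellow at 88
        hsv=cv2.cvtColor(im,cv2.COLOR_RGB2HSV).astype(int); H,S,V=hsv[...,0],hsv[...,1],hsv[...,2]
        for nm,m,z,(a,b) in(("redmask",(S>110)&((H<8)|(H>172)),89,(80,150)),("yellow",(S>120)&(H>15)&(H<34),88,(155,230))):
            v,u=np.nonzero(m); q=np.array([ray(n,(x,y),z)[:2]-C for x,y in zip(u,v)]); k=(np.hypot(*q.T)>a)&(np.hypot(*q.T)<b)&(q[:,0]<-50)&(abs(q[:,1])<110)
            q=q[k]; 
            if len(q)<5: continue
            c=q.mean(0); w=np.linalg.svd(q-c)[2][0]; print(n,nm,len(q),(c+C).round(1),"centroid ang",np.arctan2(-c[1],-c[0]).round(3),"long axis dir",np.arctan(w[1]/w[0]).round(3), "perp",np.arctan(-w[0]/w[1]).round(3))
E
python3 - <<'E'
from h import *
wheel()
im,d=vision.grab_frame("scene"); print(r.sense()["clock"])
E
```

```text
scene red_mark 0.55 [424.3  53.4] -0.014
scene red_bar 0.58 [437.9  45.9] 0.045
scene pointer_tip 0.65 [397.8  64.1] -0.077
scene redmask 336 [438.9  43. ] centroid ang 0.069 long axis dir -1.506 perp 0.065
scene yellow 90 [363.3  61.4] centroid ang -0.05 long axis dir 0.05 perp -1.521
top red_mark 0.75 [412.6  39.7] 0.079
top red_bar 0.69 [441.8  41.8] 0.081
top pointer_tip 0.93 [397.7  60.2] -0.053
top redmask 162 [435.1  75.7] centroid ang -0.188 long axis dir -1.502 perp 0.068
top yellow 22 [382.4  59.5] centroid ang -0.044 long axis dir 0.025 perp -1.546
9.75
```

Call:
play_rows([
  {"delta_pos":[-0.15,0.04,0],"yaw":0,"jaw":0},
  {"delta_pos":[-0.3,0.08,0],"yaw":0,"jaw":0},
  {"delta_pos":[-0.45,0.12,0],"yaw":0,"jaw":0},
  {"delta_pos":[-0.55,0.16,0],"yaw":0,"jaw":0},
  {"delta_pos":[-0.63,0.18,0],"yaw":0,"jaw":0},
  {"delta_pos":[-0.7,0.2,0],"yaw":0,"jaw":0},
  {"delta_pos":[-0.7,0.2,0],"yaw":0,"jaw":0},
  {"delta_pos":[0.5,0,0],"yaw":0,"jaw":0},
])

```text
clock: 10.55
eef_pos: [588.1, -12.1, 61.0]
tcp_rot: [3.141, 0.003, -0.0]
contact_force: [0.3, -0.2, 0.2]
opening: -0.002
grasp_force: 0.0
```

Run:
```python
from h import *
wheel()
im,d=vision.grab_frame("scene"); a=im[120:330,200:430,::-1]; cv2.imwrite("pics/c4.png",cv2.resize(a,None,fx=2.6,fy=2.6,interpolation=2))
```

```text
scene red_mark 0.89 [416.8  70.1] -0.127
scene red_bar 0.91 [442.9  60.7] -0.077
scene pointer_tip 0.7 [387.   52.8] -0.007
scene redmask 332 [438.6  57.3] centroid ang -0.046 long axis dir 1.524 perp -0.047
scene yellow 89 [363.5  61.4] centroid ang -0.05 long axis dir 0.061 perp -1.51
top red_mark 0.61 [408.8  60.2] -0.056
top red_bar 0.68 [434.5  57.6] -0.048
top pointer_tip 0.76 [407.4  62.8] -0.073
top redmask 183 [438.8  86.3] centroid ang -0.275 long axis dir 1.528 perp -0.043
top yellow 13 [385.6  59.1] centroid ang -0.043 long axis dir 0.058 perp -1.512
```

View pics/c4.png

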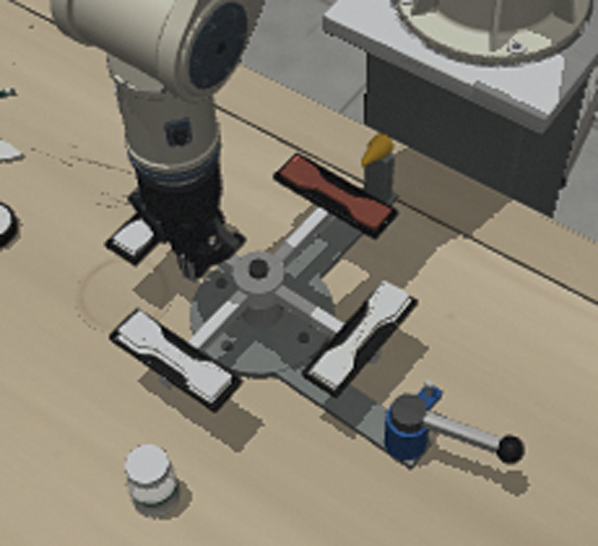

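Call:
play_rows([
  {"delta_pos":[0,0,-3],"yaw":0,"jaw":0},
  {"delta_pos":[0,0,-7],"yaw":0,"jaw":0},
  {"delta_pos":[0,1,-11],"yaw":0,"jaw":0},
  {"delta_pos":[0,5,-14],"yaw":0,"jaw":0},
  {"delta_pos":[0,10,-14],"yaw":0,"jaw":0},
  {"delta_pos":[0,15,-14],"yaw":0,"jaw":0},
  {"delta_pos":[0,20,-14],"yaw":0,"jaw":0},
  {"delta_pos":[0,20,-14],"yaw":0,"jaw":0},
])

```text
clock: 11.8
eef_pos: [589.2, -217.5, 201.5]
tcp_rot: [3.139, -0.001, -0.004]
contact_force: [1.3, 1.6, -0.3]
opening: 0.003
grasp_force: 0.0
```

Run:
```python
from h import *
wheel(); measure((562.3,51.5))
for n in("scene","top"):
    im,d=vision.grab_frame(n); P=cloud(n,d); z=P[...,2]; g=im.max(2)
    # stand radial bar to pointer: grey low points; post points
    q=P[(d>0)&(P[...,0]<378)&(P[...,0]>340)&(abs(P[...,1]-62)<25)&(z>20)&(z<82)]; print(n,"post",len(q),q.mean(0).round(1),q.min(0).round(),q.max(0).round())
    # four-bar phase: long axes of bright bars via heights
    for t in("white_bar_a",):
        for o in vision.landmark_of(n,t)[:3]: print(t,round(o["conf"],2),ray(n,o["uv"],79).round(1)[:2])
    for t,z0 in(("hub_top",90),("carousel_base",0),("brake_pivot",66),("brake_knob",66)):
        for o in vision.landmark_of(n,t)[:1]: print(t,round(o["conf"],2),ray(n,o["uv"],z0).round(1)[:2])
    if n=="top": cv2.imwrite("pics/t5.png",cv2.resize(im[160:330,210:420,::-1],None,fx=3.5,fy=3.5,interpolation=2))
```

```text
scene red_mark 0.7 [809.7 116.3] -2.885
scene red_bar 0.79 [429.9  58.4] -0.052
scene pointer_tip 0.65 [395.1  64.3] -0.076
scene redmask 336 [438.5  57.5] centroid ang -0.049 long axis dir 1.523 perp -0.048
scene yellow 95 [363.3  61.1] centroid ang -0.048 long axis dir 0.029 perp -1.542
top red_mark 0.89 [417.4  55.1] -0.025
top red_bar 0.61 [438.6  63.9] -0.1
top pointer_tip 0.92 [398.5  60.4] -0.054
top redmask 387 [437.7  53.3] centroid ang -0.015 long axis dir 1.513 perp -0.058
top yellow 86 [369.6  61. ] centroid ang -0.049 long axis dir -0.132 perp 1.439
scene red 259 [436.1  57.2  86.9] min [414.  -8.  82.] max [453. 117.  92.]
scene yellow 90 [369.9  65.   96.2] min [351.  53.  84.] max [393.  75. 104.]
scene blue 191 [609.8 257.1  47. ] min [561. 233.  20.] max [626. 273.  70.]
scene lever 275 [593.  320.5  73.5] min [576. 273.  61.] max [606. 360.  81.]
scene hub 124 [562.9  51.5  87.2] min [539.  30.  84.] max [585.  75.  95.]
scene wheel 3114 [570.4  56.8  85. ] min [ 393. -100.   70.] max [709. 198.  97.]
scene phase mod 90deg -0.04938378544044403
top yellow 60 [369.3 
[... 253 characters left out ...]
4.] max [584.  70.  96.]
top wheel 3102 [561.9  47.4  82.6] min [393. -99.  70.] max [713. 194.  98.]
top phase mod 90deg -0.04822846521870712
scene post 142 [366.5  67.7  49.4] [353.  49.  20.] [373.  79.  82.]
white_bar_a 0.82 [568.6 175.5]
white_bar_a 0.78 [557.6 -70.6]
white_bar_a 0.66 [687.9  46.1]
hub_top 0.9 [551.   56.2]
carousel_base 0.68 [559.5  49.1]
brake_pivot 0.58 [610.7 245.7]
brake_knob 0.58 [581.6 348.4]
top post 24 [360.6  59.9  67.2] [356.  46.  21.] [372.  75.  80.]
white_bar_a 0.62 [686.7  36.7]
white_bar_a 0.59 [578.3 175.6]
white_bar_a 0.57 [560.7 -72.4]
hub_top 0.9 [553.3  50.9]
carousel_base 0.82 [566.  53.]
brake_pivot 0.83 [602.9 254.5]
brake_knob 0.9 [584.8 347.2]
```

View pics/t5.png

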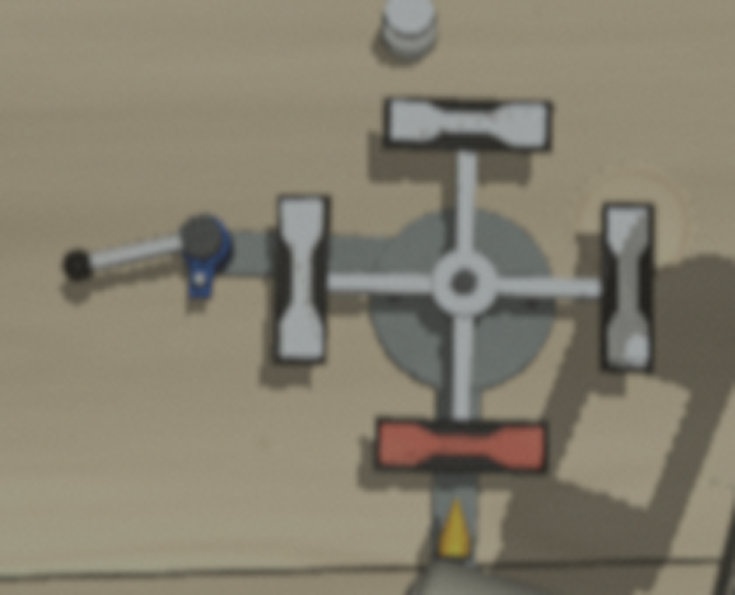

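The top crop shows red (461,446) in line with the hub (464,283) and the pointer tip (457,503) to about 0.01 rad, so the wheel is set. The lever points left with its knob at (77,265). Now the brake.

Call:
play_rows([
  {"delta_pos":[0.3,-4.7,0],"yaw":0,"jaw":0},
  {"delta_pos":[0.7,-9.4,0],"yaw":0,"jaw":0},
  {"delta_pos":[1.0,-14.1,0],"yaw":0,"jaw":0},
  {"delta_pos":[1.4,-18.8,0],"yaw":0,"jaw":0},
  {"delta_pos":[1.8,-23.5,0],"yaw":0,"jaw":0},
  {"delta_pos":[2.2,-28.2,0],"yaw":0,"jaw":0},
  {"delta_pos":[2.6,-32.9,0],"yaw":0,"jaw":0},
  {"delta_pos":[3.0,-37.6,0],"yaw":0,"jaw":0},
])

```text
clock: 13.7
eef_pos: [619.6, 166.1, 201.4]
tcp_rot: [-3.142, -0.0, -0.0]
contact_force: [-0.4, 0.1, 0.7]
opening: 0.006
grasp_force: 0.0
```

Call:
play_rows([
  {"delta_pos":[0.4,-4.7,0],"yaw":0,"jaw":0},
  {"delta_pos":[0.8,-9.4,0],"yaw":0,"jaw":0},
  {"delta_pos":[1.2,-14.1,0],"yaw":0,"jaw":0},
  {"delta_pos":[1.4,-17.6,0],"yaw":0,"jaw":0},
  {"delta_pos":[1.4,-17.6,3],"yaw":0,"jaw":0},
  {"delta_pos":[1.4,-17.6,6],"yaw":0,"jaw":0},
  {"delta_pos":[1.4,-17.6,8],"yaw":0,"jaw":0},
  {"delta_pos":[1.4,-17.6,8],"yaw":0,"jaw":0},
])

```text
clock: 14.5
eef_pos: [631.6, 339.2, 117.7]
tcp_rot: [3.139, 0.005, -0.0]
contact_force: [-0.7, -0.8, -0.1]
opening: -0.0
grasp_force: 0.0
```

Call:
play_rows([
  {"delta_pos":[0,0,2],"yaw":0,"jaw":0},
  {"delta_pos":[0,0,4],"yaw":0,"jaw":0},
  {"delta_pos":[0,0,6],"yaw":0,"jaw":0},
  {"delta_pos":[0,0,6.4],"yaw":0,"jaw":0},
  {"delta_pos":[0,0,6.4],"yaw":0,"jaw":0},
  {"delta_pos":[-0.7,0.3,6.4],"yaw":0,"jaw":0},
  {"delta_pos":[-1.4,0.6,6.4],"yaw":0,"jaw":0},
  {"delta_pos":[-2.0,0.9,6.4],"yaw":0,"jaw":0},
])

```text
clock: 15.3
eef_pos: [613.3, 331.0, 58.4]
tcp_rot: [-3.141, -0.001, -0.0]
contact_force: [0.2, -0.0, 0.1]
opening: 0.004
grasp_force: 0.0
```

Call:
play_rows([
  {"delta_pos":[-0.65,0,0],"yaw":0,"jaw":0},
  {"delta_pos":[-1.2,0,0],"yaw":0,"jaw":0},
  {"delta_pos":[-1.8,0.05,0],"yaw":0,"jaw":0},
  {"delta_pos":[-2.35,0.12,0],"yaw":0,"jaw":0},
  {"delta_pos":[-2.9,0.24,0],"yaw":0,"jaw":0},
  {"delta_pos":[-3.45,0.4,0],"yaw":0,"jaw":0},
  {"delta_pos":[-4.0,0.6,0],"yaw":0,"jaw":0},
  {"delta_pos":[-4.5,0.86,0],"yaw":0,"jaw":0},
])

```text
clock: 16.1
eef_pos: [568.2, 322.4, 57.2]
tcp_rot: [-3.142, 0.0, -0.0]
contact_force: [1.3, -0.1, 0.2]
opening: -0.003
grasp_force: 0.7
```

Call:
play_rows([
  {"delta_pos":[-0.5,0.28,0],"yaw":0,"jaw":0},
  {"delta_pos":[-1.0,0.6,0],"yaw":0,"jaw":0},
  {"delta_pos":[-1.4,0.95,0],"yaw":0,"jaw":0},
  {"delta_pos":[-1.8,1.3,0],"yaw":0,"jaw":0},
  {"delta_pos":[-2.1,1.6,0],"yaw":0,"jaw":0},
  {"delta_pos":[-2.3,1.8,0],"yaw":0,"jaw":0},
  {"delta_pos":[-2.4,1.95,0],"yaw":0,"jaw":0},
  {"delta_pos":[-2.45,2.05,0],"yaw":0,"jaw":0},
])

```text
clock: 16.9
eef_pos: [544.1, 302.0, 57.3]
tcp_rot: [-3.142, 0.0, -0.0]
contact_force: [0.1, 1.3, 0.2]
opening: -0.001
grasp_force: 0.6
```

Call:
play_rows([
  {"delta_pos":[-0.05,0.12,0],"yaw":0,"jaw":0},
  {"delta_pos":[-0.1,0.24,0],"yaw":0,"jaw":0},
  {"delta_pos":[-0.15,0.36,0],"yaw":0,"jaw":0},
  {"delta_pos":[-0.2,0.48,0],"yaw":0,"jaw":0},
  {"delta_pos":[-0.22,0.55,0],"yaw":0,"jaw":0},
  {"delta_pos":[-0.24,0.62,0],"yaw":0,"jaw":0},
  {"delta_pos":[-0.26,0.7,0],"yaw":0,"jaw":0},
  {"delta_pos":[-0.26,0.7,0],"yaw":0,"jaw":0},
])

```text
clock: 17.7
eef_pos: [542.1, 296.8, 57.5]
tcp_rot: [-3.139, -0.001, -0.001]
contact_force: [-0.3, 10.1, -2.5]
opening: 0.0
grasp_force: 4.8
```

Contact force rose to 10 N, so the lever is at its stop. Backing off and lifting away.

Call:
play_rows([
  {"delta_pos":[0,0.1,0],"yaw":0,"jaw":0},
  {"delta_pos":[0,-1,0],"yaw":0,"jaw":0},
  {"delta_pos":[0,-2.2,0],"yaw":0,"jaw":0},
  {"delta_pos":[0,-3,0],"yaw":0,"jaw":0},
  {"delta_pos":[0,-3,-4],"yaw":0,"jaw":0},
  {"delta_pos":[0,-3,-8],"yaw":0,"jaw":0},
  {"delta_pos":[0,-3,-12],"yaw":0,"jaw":0},
  {"delta_pos":[0,-3,-15],"yaw":0,"jaw":0},
])

```text
clock: 18.5
eef_pos: [542.0, 325.6, 209.9]
tcp_rot: [-3.141, -0.002, 0.0]
contact_force: [0.4, 0.7, -0.8]
opening: 0.002
grasp_force: 0.0
```

Call:
play_rows([
  {"delta_pos":[-3,0,0],"yaw":0,"jaw":0},
  {"delta_pos":[-6,0,0],"yaw":0,"jaw":0},
  {"delta_pos":[-9,0,0],"yaw":0,"jaw":0},
  {"delta_pos":[-12,0,0],"yaw":0,"jaw":0},
  {"delta_pos":[-14,0,0],"yaw":0,"jaw":0},
  {"delta_pos":[-14,0,0],"yaw":0,"jaw":0},
  {"delta_pos":[-14,0,0],"yaw":0,"jaw":0},
  {"delta_pos":[-14,0,0],"yaw":0,"jaw":0},
])

```text
clock: 19.3
eef_pos: [402.6, 325.4, 207.5]
tcp_rot: [-3.141, -0.001, -0.0]
contact_force: [0.1, -0.5, 0.0]
opening: 0.003
grasp_force: 0.0
```

Run:
```python
from h import *
wheel()
for n in("scene","top"):
    im,d=vision.grab_frame(n)
    for t,z0 in(("brake_pivot",66),("brake_knob",66)):
        for o in vision.landmark_of(n,t)[:1]: print(t,round(o["conf"],2),ray(n,o["uv"],z0).round(1)[:2])
    cv2.imwrite("pics/f_%s.png"%n,cv2.resize(im[110:330,200:430,::-1] if n=="scene" else im[140:330,150:420,::-1],None,fx=2.6,fy=2.6,interpolation=2))
a=cv2.imread("pics/f_scene.png");print(r.sense()["contact_force"])
```

```text
scene red_mark 0.66 [408.9  63. ] -0.075
scene red_bar 0.74 [435.6  52.5] -0.008
scene pointer_tip 0.63 [575.8 180.8] -1.675
scene redmask 334 [438.4  57.5] centroid ang -0.049 long axis dir 1.527 perp -0.044
scene yellow 92 [363.1  61.2] centroid ang -0.048 long axis dir 0.066 perp -1.504
top red_mark 0.71 [409.4  60.7] -0.06
top red_bar 0.58 [434.2  57.9] -0.05
top pointer_tip 0.87 [405.9  63.9] -0.079
top redmask 385 [437.6  53.4] centroid ang -0.015 long axis dir 1.518 perp -0.053
top yellow 86 [369.6  61. ] centroid ang -0.049 long axis dir -0.132 perp 1.439
brake_pivot 0.9 [600.  244.9]
brake_knob 0.69 [505.6 281.3]
brake_pivot 0.82 [608.  251.7]
brake_knob 0.67 [515.7 278.6]
[-0.8196348  -0.54531947 -0.20852742]
```

View pics/f_scene.png

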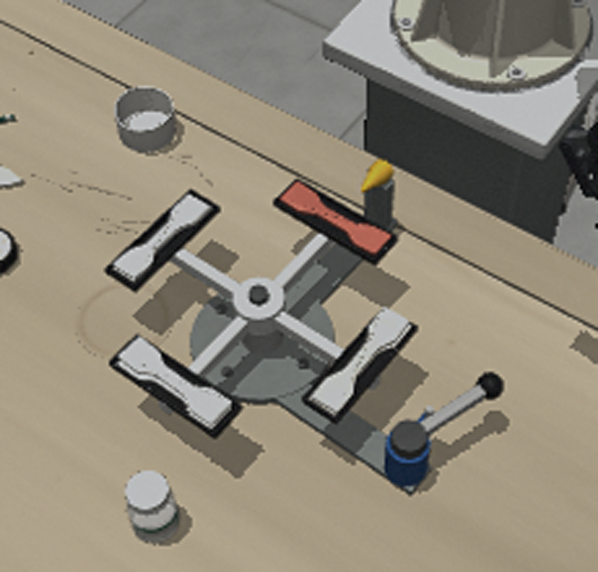

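View pics/f_top.png

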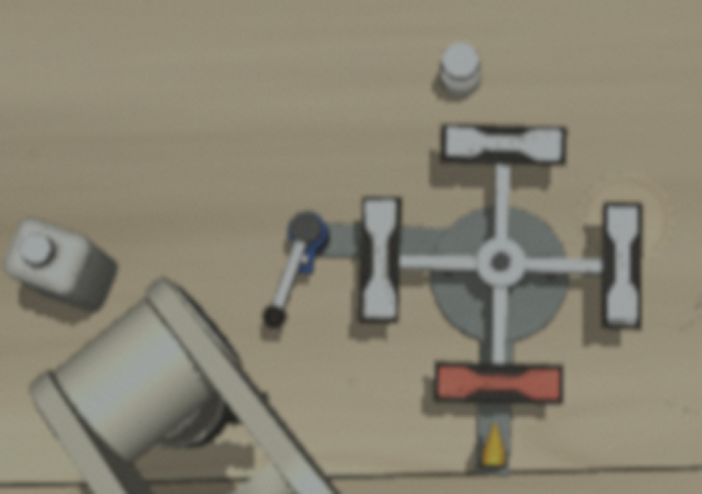

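Red (499,383) lies on the line from hub to pointer, the lever (273,316) is against the blue lug, and nothing else has moved. Handing in.

```bash
python3 -c "
from rig import r
print(r.sign_off())"
```

```text
the job is handed in; nothing more can be done
None
```

The job is handed in: the red bar's tray rests at the pointer, within about 0.01 rad by the camera images. After that the brake lever was pushed counter-clockwise to its stop (contact force rose to 10 N there), with nothing gripped and nothing else seen to move.

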